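# Make the mandoline slicer ready for its first cut

### The job

Make the slicer ready for its first cut: flip its hinged blade cover right over to the open side, then take the food holder by its spring grip and set it on the sloping upper run between the blade and the top stop, inside the side rails, tilted to the slope so that its base plate lies flush on the deck. Finish while still holding it there by the grip, with the spring grip pushed about half way down: do not let go. Leave the bowl, the measuring cup and the peeler where they are.

Things in the scene. Friction and masses are not known exactly. Their poses are not given: they have to be found in the camera images.
- slicer: The slicer's fixed, heavy tube stand, 236 x 147 mm over its feet. Origin on the worktop under the middle of the tilt axis; x points level along the runway's uphill direction, y to its left, z up. The tilt axis runs along y, 88 mm above the origin, with a black clamp knob (34 mm wide) at each end, outer faces 96 mm left and right of the middle.
- ramp (a joint): Slope of the runway in rad above level, uphill along the stand's +x. It is clamped and does not give under ordinary pushes, but is set differently each time (0.20 to 0.44).
- runway (a point): Centre of the steel deck's upper run, on its surface, 110 mm uphill of the tilt axis and 16 mm above it. x uphill along the deck, y to its left, z square out of it. Side rails: 8 mm thick, 100 mm between them, 10 mm above the deck. From here the blade's slot begins at x -87 mm, the top stop (8 mm high) at +85; the runway ends downhill at -240, a bar handle uphill at +123.
- cover (a joint): Hinge angle of the blade cover, rad: 0 closed (flat on the rails), 2.9 fully open (folded over to the left, outside the runway). Hinge line: parallel to the deck's x, 58 mm left of the runway's middle, 12 mm above the deck. Moves easily; past upright (about 1.7) it falls open by itself, before that it falls shut.
- cover_tab (a point): Middle of the tab of the white blade cover (plate 100 mm along the runway x 110 across x 3, 60 g). The tab is 24 mm along the runway, 8 thick, its middle 20 mm beyond the plate's free edge, over the right rail, 132 mm from the hinge line. Closed: 25 mm downhill, 74 right of the runway point, 12 above the deck. Axes turn with the cover: x along the hinge uphill, y to the hinge, z out of its top.
- holder: Food holder, loose, 0.24 kg, 87 mm tall: white plastic base plate 100 mm (x) by 92 mm (y) with a rim 16 mm high, and a sleeve 27 mm wide, 35 mm high in the middle, which carries the spring grip. Origin at the centre of the flat underside, z up. The same after half a turn.
- grip (a joint): How far the spring grip is pushed down into the holder, m: 0 out, 0.025 the end of its travel. It takes 3 N to start it and 0.5 N more for each mm; it springs back, and stays out when the holder is lifted by it.
- grip_mid (a point): Middle of the black grip bar on top of the holder: 54 mm (along the holder's x) by 26 mm (y) by 24 mm high, its middle 75 mm above the holder's underside when out. Take it across its 26 mm width. Axes as the holder's.
- greens_bowl: Steel prep bowl with green food in it, 128 mm wide, 45 mm tall, to be left alone. Origin at the centre of its underside.
- cup: Steel measuring cup with handle, 86 x 114 x 76 mm, to be left alone. Origin at the centre of its underside.
- peeler: Hand peeler 170 x 25 x 18 mm lying near the front edge, to be left alone. Origin at the centre of its underside.
Things that resemble listed ones, but are neither listed nor needed, are in the scene too. What is shaped like the holder but blue is not meant.

How it is judged:
By the outcome, as a careful person would: the job done as asked, in the order asked, and still so for the second after the job is handed in, while the arm keeps its last pose, push and grip.
It also fails if it takes over 51 s, if anything falls off the work surface, if the arm or the gripper's body presses on something with over 40 N, if the wrist force passes 120 N, or if a joint passes its speed limit or range.

### The arm

A 6-joint arm with a two-finger parallel gripper is mounted at the origin on a cart in front of the work surface, level with it; the furniture and walls round the work are solid. World frame = base frame: x ahead of the robot, y to its left, z up, the work surface at z = 0. Lengths are in mm, angles in rad, forces in N, time in s.
With the tool pointing down it reaches from about 275 to 1000 mm from the base axis. Payload 8.4 kg.
Tool frame: the origin (TCP) lies on the centre line of the jaws, within the pads' length; the fingertips stand 17 mm ahead of it and the grasp point (between the pads) lies 2 mm behind it; z points along the fingers, y is the line along which they close (so a half turn about z gives the same grasp; the last joint's range is limited). The gripper opens to 85 mm and grips with 20 to 120 N. Pads are 22 mm wide; open, the fingers measure 114 mm over their backs; the gripper's body (76 mm by 85 mm) begins 54 mm behind the grasp point. The pads swing forward as they close: fully open they stand 13 mm farther back than shut.
Start: joints at [1.147, 0.353, 1.633, -0, 1.155, -0.002], TCP at [255.876, 570.224, 248.281] pointing down, gripper open.
Joint ranges: [-2.63, 2.63], [-0.92, 2.1], [0.06, 2.66], [-1.3, 4.44], [0, 2.69], [-3.02, 3.02]. Speed limits (rad/s): [2.22, 2.22, 2.79, 3.14, 3.14, 3.14].

### API

Orientations are given as [roll, pitch, yaw] about the fixed x, y, z axes, in that order (R = Rz(yaw) Ry(pitch) Rx(roll)).
In Python, from rig import r, eyes gives the robot as it stands. The module is installed in compiled form; this text tells all that it offers.
- The arm moves only by the shell command python3 -m inch 'ROWS' [FORCE]. ROWS is JSON, a list of rows, each a list of 7 numbers: the shift along the tool's x, y, z in m, then the turn, a rotation vector about the tool's x, y, z in degrees, then the closure, from -1 (fully open) to 1 (shut). In form: [[x, y, z, rx, ry, rz, gripper], ...]. A call has 1 to 8 rows; each row shifts and turns the commanded pose from where the row before left it, along the tool's axes as they then stand; what a row does not reach is not made up. A row lasts 1/10 s, in which the tool goes at most 50 mm and 8.59 degrees, less where a joint would pass 70% of its speed; a pose out of reach is approached as far as the arm can. A call with a gripper value outside its range is refused whole. The fingers move at their own pace and stop on an object; FORCE is the grip in N (left out, the last holds). Time passes only in rows, so rows that do not move let the fingers close. It gives the time, the measured TCP pose, the force, the opening and the grip force at its end, in the units of the state.
- r.sense(): the state, without advancing time (a new reading comes with each control period).
- eyes.grab_frame(name): name is "scene" or "top" or "wrist"; returns a dict with "img" (384x512x3 uint8, blue, green, red), "fx", "fy", "cx", "cy" (pixels), "R" (3x3) and "t" (3): a world point X has camera coordinates R X + t; the wrist camera has in their place "hand_eye" (4x4, takes a point from camera to tool coordinates, whose origin is the TCP and whose axes are the flange's). Camera axes: x right, y down, z forward; pixel columns grow to the right and rows downward; lengths in mm; the calibration is good to about 2 mm. A picture is of the moment at which its call begins: read the wrist's pose just before it. There is no depth.
- r.sign_off(): hands the job in; it is judged then, once.
The state is a dict: "clock": time; "qpos": joint angles; "qvel": joint speeds; "joint_efforts": joint torques, N m; "eef_pos": TCP position; "tcp_rot": TCP orientation; "contact_force": force on the tool from outside, world axes, zero at the start; "wrist_torque": the same for the moment, N m; "opening": opening from 0.0 (shut) to 1.0 (fully open); "grasp_force": force on a finger pad.
Only numpy, scipy, OpenCV 4.12 (cv2) and the standard library are available. Lean on these libraries where they do the work, as an engineer would, in place of code of your own. Each camera call takes 0.05 s, during which the arm holds its last target. There are 200 camera calls.

## Working session

There is one attempt and no reset: what is moved stays moved. The work goes in short steps, Python scripts to look and compute and a shell command to move; the robot and the scene stay as the last step left them, time stands still between calls to the robot, and variables do not carry over. Pictures are saved under pics/ and viewed, at most 12 in all, crops included, and the job is handed in when it is done.

```bash
mkdir -p pics; python3 - <<'E'
from rig import r, eyes
import cv2,json,numpy as np,pickle
s=r.sense();print({k:np.round(v,3).tolist() for k,v in s.items()})
F={}
for n in("scene","top","wrist"):
    f=eyes.grab_frame(n);F[n]=f;print(n,{k:np.round(v,3).tolist() for k,v in f.items() if k!="img"})
pickle.dump((s,F),open("f0.pkl","wb"))
a=np.hstack([F["scene"]["img"],F["top"]["img"]])
cv2.imwrite("pics/top0.png",cv2.resize(F["top"]["img"],(800,600),interpolation=cv2.INTER_CUBIC))
cv2.imwrite("pics/scene0.png",cv2.resize(F["scene"]["img"],(800,600),interpolation=cv2.INTER_CUBIC))
E
```

```text
{'clock': 0.0, 'qpos': [1.147, 0.354, 1.634, -0.0, 1.155, -0.002], 'qvel': [-0.0, 0.0, -0.001, 0.003, 0.0, 0.0], 'joint_efforts': [0.0, -60.524, -34.207, 0.0, 0.009, 0.0], 'eef_pos': [255.674, 569.809, 247.562], 'tcp_rot': [-3.14, 0.0, 2.72], 'contact_force': [-0.275, -0.219, 0.473], 'wrist_torque': [-0.002, -0.019, -0.023], 'grasp_force': 0.0, 'opening': 1.001}
scene {'fx': 449.886, 'fy': 449.886, 'cx': 259.043, 'cy': 198.772, 'R': [[0.889, -0.458, -0.011], [-0.237, -0.439, -0.867], [0.392, 0.773, -0.499]], 't': [-525.162, 185.21, 1360.7]}
top {'fx': 473.489, 'fy': 473.489, 'cx': 256.18, 'cy': 193.908, 'R': [[0.025, -0.999, 0.02], [-0.991, -0.028, -0.133], [0.134, -0.017, -0.991]], 't': [-136.627, 551.361, 1516.336]}
wrist {'fx': 336.836, 'fy': 336.836, 'cx': 252.154, 'cy': 195.528, 'hand_eye': [[-0.001, -0.954, -0.299, 75.234], [1.0, -0.001, 0.0, 0.103], [-0.0, -0.299, 0.954, -125.834], [0.0, 0.0, 0.0, 1.0]]}
```

View pics/top0.png

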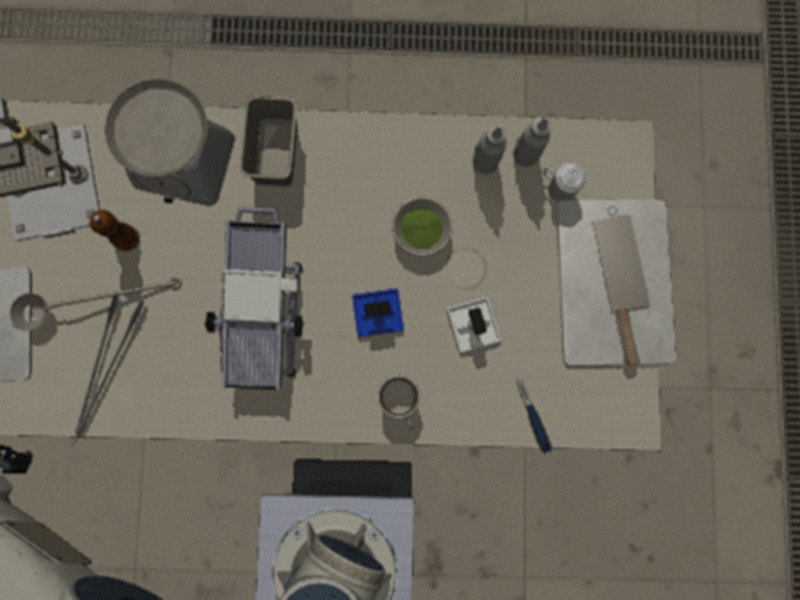

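View pics/scene0.png

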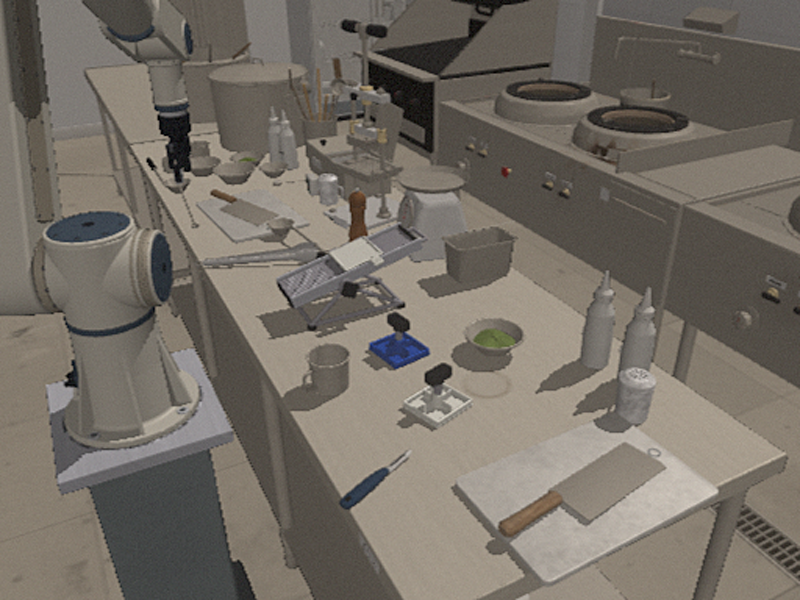

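Top view (800 px scale): slicer at about (255,310), uphill pointing up in the image, with the tab at (288,285). The white holder is at (473,325) with its grip at (477,320), and the blue decoy is at (378,313). Scene view: holder at (437,400), slicer at (350,265). Next I'll crop both views closer.

```bash
python3 - <<'E'
import cv2,pickle,numpy as np
s,F=pickle.load(open("f0.pkl","rb"))
def crop(n,x0,y0,w,h,k):
    c=cv2.resize(F[n]["img"][y0:y0+h,x0:x0+w],None,fx=k,fy=k,interpolation=cv2.INTER_CUBIC)
    c=cv2.convertScaleAbs(c,alpha=1.4)
    for i in range(0,w,10):cv2.putText(c,str(x0+i),(i*k,8),0,.3,(0,255,255));cv2.line(c,(i*k,10),(i*k,14),(0,255,255))
    for j in range(10,h,10):cv2.putText(c,str(y0+j),(0,j*k+3),0,.3,(0,255,255))
    return c
a=crop("top",125,125,80,130,4);b=crop("scene",170,135,110,80,4);d=crop("scene",225,195,110,80,4)
o=np.zeros((600,800,3),np.uint8);o[:520,:320]=a;o[:300,330:770]=b[:300];o[300:600,330:770]=d[:300]
cv2.imwrite("pics/crops.png",o)
E
```

```text
(no output)
```

View pics/crops.png

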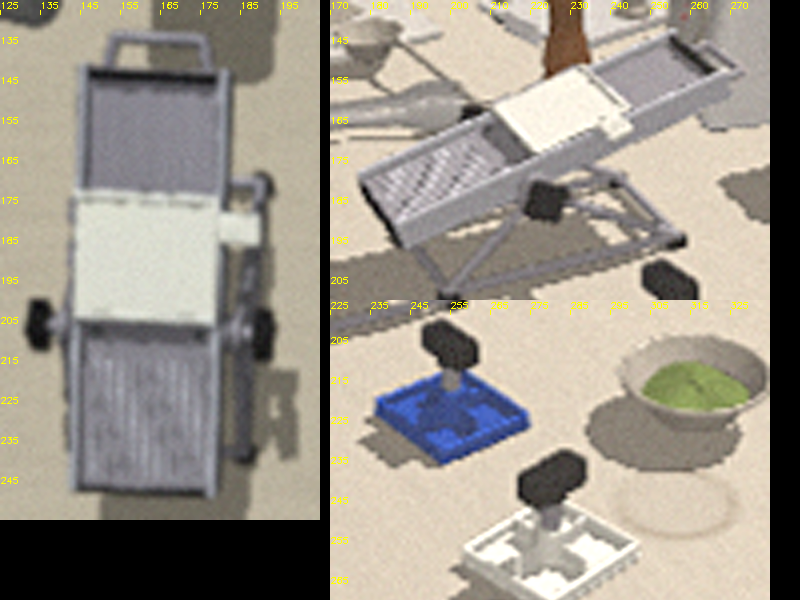

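The crops show these features, in original image pixels:

| Feature | Top view | Scene view |
|---|---|---|
| Cover corners | (144,173), (180,173), (180,205), (144,205) | (212,162), (234,152), (245,162), (224,172) |
| Tab | (185,182) | (242,166) |
| White holder grip | – | about (280,240) |

Now I'll triangulate.

```bash
cat > h.py <<'E'
import numpy as np,cv2
from scipy.spatial.transform import Rotation as Ro
def wcam(f,s):
    T=np.eye(4);T[:3,:3]=Ro.from_euler('xyz',s["tcp_rot"]).as_matrix();T[:3,3]=s["eef_pos"]
    C=np.linalg.inv(T@f["hand_eye"]);return {**f,"R":C[:3,:3],"t":C[:3,3]}
def ray(f,p):
    R=np.array(f["R"]);o=-R.T@np.array(f["t"]);d=R.T@[(p[0]-f["cx"])/f["fx"],(p[1]-f["cy"])/f["fy"],1];return o,d/np.linalg.norm(d)
def tri(l):
    A=0;b=0
    for f,p in l:
        o,d=ray(f,p);M=np.eye(3)-np.outer(d,d);A=A+M;b=b+M@o
    X=np.linalg.solve(A,b);return X,max(np.linalg.norm((np.eye(3)-np.outer(d,d))@(X-o)) for o,d in(ray(f,p) for f,p in l))
def plane(f,p,z):
    o,d=ray(f,p);return o+d*(z-o[2])/d[2]
def proj(f,X):
    c=np.array(f["R"])@X+np.array(f["t"]);return np.array([f["fx"]*c[0]/c[2]+f["cx"],f["fy"]*c[1]/c[2]+f["cy"]])
def blobs(m,amin=30):
    n,_,st,ce=cv2.connectedComponentsWithStats(m.astype(np.uint8));return [(st[i].tolist(),np.round(ce[i],1).tolist()) for i in range(1,n) if st[i][4]>=amin]
E
python3 - <<'E'
from h import *;import pickle
s,F=pickle.load(open("f0.pkl","rb"));t,c=F["top"],F["scene"]
pts={"cUL":((144,173.2),(233.8,152)),"cUR":((179.8,173.2),(245.5,162)),"cDR":((179.5,205.5),(223.8,172.5)),"cDL":((144,205.5),(211.8,162)),"tab":((185,182),(241.8,166.5)),
"rUL":((144.7,142.5),(255.5,143.8)),"rUR":((182.2,142.5),(271.2,152.5)),"rDL":((143.2,248),(177.8,180)),"knobR":((190.5,208.5),(224,185.5))}
P={k:tri([(t,a),(c,b)]) for k,(a,b) in pts.items()}
for k,v in P.items():print(k,v[0].round(),round(v[1],1))
P={k:v[0] for k,v in P.items()}
M={"cUL":(25,56,13),"cUR":(25,-54,13),"cDR":(-75,-54,13),"cDL":(-75,56,13),"tab":(-25,-74,14)}
A=np.array([M[k] for k in M],float);B=np.array([P[k] for k in M])
R,_=Ro.align_vectors(B-B.mean(0),A-A.mean(0));o=B.mean(0)-R.apply(A.mean(0));print("runway",o,R.as_euler('xyz'),"res",(R.apply(A)+o-B).round(1).tolist())
for n in("top","scene"):
    g=F[n]["img"].astype(int);dark=g.max(2)<55
    print(n,[b for b in blobs(dark,25) if 120<b[1][0]<340 and 150<b[1][1]<275])
    w=(g.min(2)>125)&(g.max(2)-g.min(2)<45)
    print(" w",[b for b in blobs(w,60) if 200<b[1][0]<340 and 180<b[1][1]<275])
E
```

```text
cUL [598. 225. 140.] 2.7
cUR [598. 116. 144.] 0.2
cDR [505. 113. 125.] 5.1
cDL [503. 223. 120.] 5.7
tab [573.  99. 139.] 1.3
rUL [691. 225. 154.] 2.4
rUR [694. 109. 162.] 4.1
rDL [371. 228.  76.] 3.2
knobR [496.  85.  89.] 0.8
runway [581.76191817 170.40531277 124.964661  ] [-0.04368678 -0.20086605  0.07176601] res [[2.0, 3.4, 0.4], [9.1, 2.8, 1.1], [4.0, -1.4, 0.5], [-1.0, -1.3, -0.1], [-14.1, -3.6, -1.8]]
top [([234, 193, 16, 10, 131], [241.3, 197.6]), ([181, 198, 13, 44, 161], [187.7, 216.0]), ([301, 198, 10, 16, 116], [305.2, 205.7]), ([132, 200, 6, 13, 61], [134.3, 205.7]), ([145, 246, 31, 4, 44], [160.7, 247.5])]
 w [([286, 190, 35, 31, 227], [310.3, 205.5]), ([287, 196, 17, 29, 228], [294.9, 209.2])]
scene [([178, 181, 10, 16, 28], [182.4, 188.7]), ([218, 181, 12, 10, 79], [223.5, 185.3]), ([248, 201, 14, 12, 113], [254.5, 206.2]), ([272, 233, 17, 14, 158], [280.0, 239.5])]
 w []
```

```bash
cat >> h.py <<'E'
def goal(pos,zax,yax,N,s=None):
    "equal rows that take the TCP to pos with tool z along zax and tool y near yax (sign free)"
    from rig import r
    s=s or r.sense();T=np.eye(4);T[:3,:3]=Ro.from_euler('xyz',s["tcp_rot"]).as_matrix();T[:3,3]=np.array(s["eef_pos"])/1000
    best=None
    for sg in(1,-1):
        z=np.array(zax,float);z/=np.linalg.norm(z);y=np.array(yax,float)*sg;y-=z*(y@z);y/=np.linalg.norm(y)
        G=np.eye(4);G[:3,:3]=np.c_[np.cross(y,z),y,z];G[:3,3]=np.array(pos)/1000
        D=np.linalg.inv(T)@G;w=Ro.from_matrix(D[:3,:3]).as_rotvec()
        q=Ro.from_rotvec(w/N).as_matrix();S=sum(np.linalg.matrix_power(q,i) for i in range(N))
        v=np.linalg.solve(S,D[:3,3]);print("sg",sg,"N",N,"row",v.round(4).tolist(),np.degrees(w/N).round(2).tolist())
E
python3 -m inch '[[-0.033,-0.021,-0.012,0,0,0,1],[-0.033,-0.021,-0.012,0,0,0,1],[-0.033,-0.021,-0.012,0,0,0,1],[-0.033,-0.021,-0.012,0,0,0,1],[-0.033,-0.021,-0.012,0,0,0,1],[-0.033,-0.021,-0.012,0,0,0,1],[-0.033,-0.021,-0.012,0,0,0,1],[-0.033,-0.021,-0.012,0,0,0,1]]'
python3 -m inch '[[-0.033,-0.021,-0.012,0,0,0,1],[-0.033,-0.021,-0.012,0,0,0,1],[-0.033,-0.021,-0.012,0,0,0,1],[-0.033,-0.021,-0.012,0,0,0,1],[-0.033,-0.021,-0.012,0,0,0,1],[0,0,0,0,0,0,1]]'
python3 - <<'E'
from rig import r,eyes;import cv2,pickle,numpy as np
s=r.sense();f=eyes.grab_frame("wrist");pickle.dump((s,f),open("w1.pkl","wb"))
print(s["eef_pos"],s["tcp_rot"],s["qpos"])
cv2.imwrite("pics/w1.png",cv2.resize(f["img"],(800,600),interpolation=cv2.INTER_CUBIC))
E
```

```text
clock: 0.95
eef_pos: [428.5, 307.4, 344.7]
tcp_rot: [-3.142, -0.0, 2.72]
contact_force: [0.2, 0.6, 0.6]
opening: -0.001
grasp_force: 0.0
clock: 1.55
eef_pos: [537.9, 142.3, 405.6]
tcp_rot: [3.141, 0.003, 2.716]
contact_force: [0.5, -0.1, 0.3]
opening: -0.003
grasp_force: 0.0
[537.91784385 142.25475707 405.60095989] [3.14121024e+00 2.90509608e-03 2.71606716e+00] [ 2.56738564e-01  1.30712057e-01  1.57811173e+00 -1.55028382e-03
  1.43027312e+00 -8.88317606e-01]
```

View pics/w1.png

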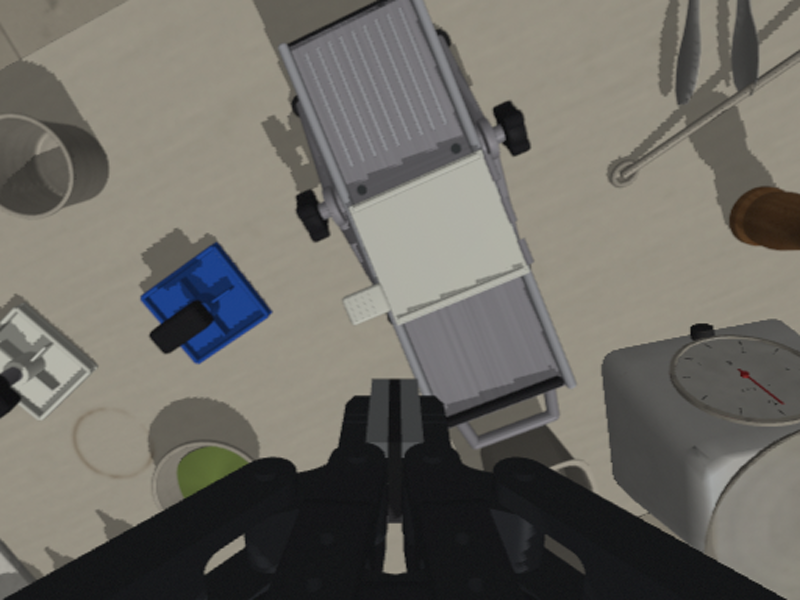

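The wrist view (800 px scale) shows:
- Cover corners at (397,320), (528,267), (482,153) and (352,208).
- Tab at (366,304).
- Knobs at (313,216) and (512,127).
- Rail uphill ends at (572,383) and (447,425).
- Part of the white holder at the left edge, around (30,370).

Next I'll triangulate across the three views.

```bash
python3 - <<'E'
from h import *;import pickle
from scipy.optimize import least_squares
s,F=pickle.load(open("f0.pkl","rb"));t,c=F["top"],F["scene"];s1,f=pickle.load(open("w1.pkl","rb"));w=wcam(f,s1);k=1.5625
W={"cUR":(397,320),"cUL":(528,267),"cDL":(482,153),"cDR":(352,208),"tab":(366,304),"kR":(313,216),"kL":(512,127),"rUL":(573,384),"rDR":(283,45)}
Tp={"cUL":(144,173.2),"cUR":(179.8,173.2),"cDR":(179.5,205.5),"cDL":(144,205.5),"tab":(185,182),"rUL":(144.7,142.5),"kR":(190.5,208.5),"kL":(134.3,205.7),"rDR":(178.5,248.3)}
S={"cUL":(233.8,152),"cUR":(245.5,162),"cDR":(223.8,172.5),"cDL":(211.8,162),"tab":(241.8,166.5),"rUL":(255.5,143.8),"kR":(224,185.5)}
P={}
for n in W:
    l=[(w,np.array(W[n])/k),(t,Tp[n])]+([(c,S[n])] if n in S else [])
    X,e=tri(l);P[n]=X;print(n,X.round(),round(e,1))
u=(P["cUR"]+P["cUL"]-P["cDR"]-P["cDL"]);print("ramp",np.arctan2(u[2],np.hypot(*u[:2])),"yaw",np.arctan2(u[1],u[0]),"len",np.linalg.norm(u)/2)
def fr(p):
    x,y,ya,ra=p;Ry=Ro.from_euler('z',ya)*Ro.from_euler('y',-ra);return np.array([x,y,88.]),Ry
# points in runway-parallel frame about tilt axis: runway=(110,0,16)
M={"cUR":(2,-54,13.5),"cUL":(2,56,13.5),"cDL":(-98,56,13.5),"cDR":(-98,-54,13.5),"tab":(-25,-74,14)}
def res(p,full=0):
    o,R=fr(p[:4]);e=[]
    for n in W:
        if n in M: X=o+R.apply(np.array(M[n])+[110+(p[4] if n!="tab" else 0),0,16])
        elif n[0]=="k": X=o+R.apply([0,(-86 if n=="kR" else 86),0])
        else: continue
        for cam,D,q in((w,W,k),(t,Tp,1),(c,S,1)):
            if n in D:
                Z=(np.array(cam["R"])@X+np.array(cam["t"]))[2];e+=list((proj(cam,X)-np.array(D[n])/q)*Z/cam["fx"])
    return np.array(e)
q=least_squares(res,[480,170,0,.3,0],loss='soft_l1',f_scale=3);print("axis x,y,yaw,ramp,plate dx",q.x.round(4),"rms",np.sqrt((q.fun**2).mean()),np.abs(res(q.x)).max())
o,R=fr(q.x[:4]);run=o+R.apply([110,0,16]);print("runway",run.round(1));np.savez("run.npz",o=run,R=R.as_matrix())
for n in P:print(n,R.inv().apply(P[n]-run).round(1))
E
```

```text
cUR [597. 118. 142.] 3.8
cUL [598. 227. 139.] 3.6
cDL [505. 227. 118.] 6.8
cDR [505. 118. 120.] 7.4
tab [574. 101. 137.] 2.1
kR [497.  86.  88.] 1.3
kL [502. 267.  68.] 0.3
rUL [692. 225. 155.] 3.5
rDR [369. 121.  67.] 2.0
ramp 0.22259774430461288 yaw -0.0016737331918900823 len 94.8088256619845
axis x,y,yaw,ramp,plate dx [ 4.981432e+02  1.731445e+02 -1.170000e-02  2.166000e-01 -1.735400e+00] rms 3.2951597931030814 10.92871646874402
runway [602.1 171.9 127.3]
cUR [ -1.4 -54.1  15.1]
cUL [-2.2 54.8 12.1]
cDL [-97.7  53.6  12. ]
cDR [-95.6 -54.8  14.1]
tab [-25.  -71.4  15.4]
kR [-110.2  -87.5  -16.1]
kL [-111.9   93.9  -35.9]
rUL [93.  54.5  8.1]
rDR [-239.9  -53.5   -8.4]
```

```bash
python3 - <<'E'
from h import *
z=[0,.866,-.5];goal([574,0,260],z,[1,0,0],16)
E
```

```text
sg 1 N 16 row [-0.0127, -0.0053, 0.0034] [-2.14, 3.32, 3.71]
sg -1 N 16 row [0.0057, -0.0139, 0.0048] [-3.69, -2.38, -6.39]
```

```bash
R='x'; python3 -m inch '[[-0.0127,-0.0053,0.0034,-2.14,3.32,3.71,1],[-0.0127,-0.0053,0.0034,-2.14,3.32,3.71,1],[-0.0127,-0.0053,0.0034,-2.14,3.32,3.71,1],[-0.0127,-0.0053,0.0034,-2.14,3.32,3.71,1],[-0.0127,-0.0053,0.0034,-2.14,3.32,3.71,1],[-0.0127,-0.0053,0.0034,-2.14,3.32,3.71,1],[-0.0127,-0.0053,0.0034,-2.14,3.32,3.71,1],[-0.0127,-0.0053,0.0034,-2.14,3.32,3.71,1]]'
python3 - <<'E'
from h import *
from rig import r
print(r.sense()["qpos"].round(2));z=[0,.866,-.5];goal([574,0,260],z,[1,0,0],8)
E
```

```text
clock: 2.4
eef_pos: [585.5, 62.2, 351.7]
tcp_rot: [2.961, -0.521, 2.235]
contact_force: [0.1, 0.4, -0.7]
opening: -0.0
grasp_force: 0.0
[-0.16  0.34  1.53  0.48  1.55 -0.85]
sg 1 N 8 row [-0.0128, -0.0053, 0.003] [-2.15, 3.29, 3.7]
sg -1 N 8 row [0.0042, -0.0177, 0.0043] [-4.37, -2.86, -18.11]
```

```bash
python3 -m inch '[[-0.0128,-0.0053,0.003,-2.15,3.29,3.7,1],[-0.0128,-0.0053,0.003,-2.15,3.29,3.7,1],[-0.0128,-0.0053,0.003,-2.15,3.29,3.7,1],[-0.0128,-0.0053,0.003,-2.15,3.29,3.7,1],[-0.0128,-0.0053,0.003,-2.15,3.29,3.7,1],[-0.0128,-0.0053,0.003,-2.15,3.29,3.7,1],[-0.0128,-0.0053,0.003,-2.15,3.29,3.7,1],[-0.0128,-0.0053,0.003,-2.15,3.29,3.7,1]]'
python3 - <<'E'
from h import *
from rig import r,eyes
import pickle
s=r.sense();print(s["qpos"].round(2));z=[0,.866,-.5];goal([574,20,146],z,[1,0,0],5);goal([574,85,108],z,[1,0,0],5)
f=eyes.grab_frame("wrist");pickle.dump((s,f),open("w2.pkl","wb"));cv2.imwrite("pics/w2.png",cv2.resize(f["img"],(800,600),interpolation=cv2.INTER_CUBIC))
E
```

```text
clock: 3.2
eef_pos: [574.4, -0.0, 260.4]
tcp_rot: [-3.139, -1.047, 1.569]
contact_force: [0.4, -0.2, 0.3]
opening: -0.005
grasp_force: 0.0
[-0.46  0.54  1.71  0.89  1.55 -0.8 ]
sg 1 N 5 row [-0.0178, -0.0001, 0.0149] [-0.0, -0.0, -0.01]
sg -1 N 5 row [-0.0086, 0.0261, 0.0149] [-0.0, 0.01, 35.99]
sg 1 N 5 row [-0.0179, -0.0001, 0.03] [-0.0, -0.0, -0.01]
sg -1 N 5 row [-0.0086, 0.0263, 0.03] [-0.0, 0.01, 35.99]
```

View pics/w2.png

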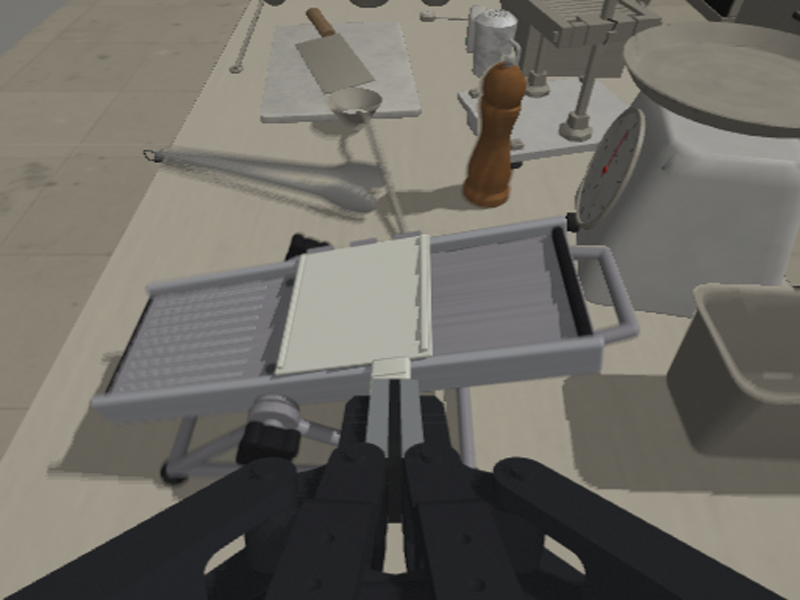

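The oblique wrist view shows the tab at (391,368), lined up with the closed fingers. The rail ends are at (603,345), (567,222), (93,402) and (150,288). I'll refine the ramp angle from this view together with the earlier ones.

```bash
python3 - <<'E'
from h import *;import pickle
s,F=pickle.load(open("f0.pkl","rb"));t=F["top"];s1,f=pickle.load(open("w1.pkl","rb"));w=wcam(f,s1);s2,f2=pickle.load(open("w2.pkl","rb"));v=wcam(f2,s2);k=1.5625
W={"cUR":(397,320),"cUL":(528,267),"cDL":(482,153),"cDR":(352,208),"tab":(366,304),"rUL":(573,384),"rDR":(283,45),"kR":(313,216)}
V={"cUR":(430,355),"cUL":(428,235),"cDL":(303,255),"cDR":(278,373),"tab":(391,368),"rUL":(567,222),"rDR":(93,402),"rUR":(603,345),"rDL":(150,288),"kR":(270,440)}
Tp={"cUL":(144,173.2),"cUR":(179.8,173.2),"cDR":(179.5,205.5),"cDL":(144,205.5),"tab":(185,182),"rUL":(144.7,142.5),"rUR":(182.2,142.5),"kR":(190.5,208.5),"rDR":(178.5,248.3),"rDL":(143.2,247.8)}
z=np.load("run.npz");P={}
for n in V:
    l=[(v,np.array(V[n])/k),(t,Tp[n])]+([(w,np.array(W[n])/k)] if n in W else [])
    X,e=tri(l);P[n]=X;print(n,X.round(),round(e,1),(z["R"].T@(X-z["o"])).round(1))
for a,b in(("cUR","cDR"),("cUL","cDL"),("rUR","rDR"),("rUL","rDL")):
    u=P[a]-P[b];print(a,b,"ramp",round(np.arctan2(u[2],np.hypot(*u[:2])),3),"yaw",round(np.arctan2(u[1],u[0]),3),"len",round(np.linalg.norm(u)))
E
```

```text
cUR [597. 118. 138.] 2.7 [ -2.1 -53.5  11.8]
cUL [598. 227. 140.] 3.3 [-2.4 55.4 13.6]
cDL [503. 228. 119.] 6.2 [-98.7  54.9  13.7]
cDR [502. 120. 117.] 4.2 [-99.2 -53.   11.1]
tab [572. 102. 146.] 3.9 [-24.8 -70.1  24.6]
rUL [694. 225. 155.] 5.3 [94.8 54.3  8. ]
rDR [371. 122.  81.] 3.8 [-235.5  -52.9    4.6]
rUR [691. 110. 160.] 0.5 [ 94.6 -60.5  12.6]
rDL [372. 231.  80.] 3.8 [-235.8   56.2    3.4]
kR [497.  87.  93.] 2.8 [-109.1  -86.3  -11.5]
cUR cDR ramp 0.223 yaw -0.017 len 97
cUL cDL ramp 0.216 yaw -0.007 len 96
rUR rDR ramp 0.241 yaw -0.035 len 330
rUL rDL ramp 0.231 yaw -0.018 len 331
```

```bash
python3 -m inch '[[-0.0178,0,0.0149,0,0,0,1],[-0.0178,0,0.0149,0,0,0,1],[-0.0178,0,0.0149,0,0,0,1],[-0.0178,0,0.0149,0,0,0,1],[-0.0178,0,0.0149,0,0,0,1],[0,0,0.025,0,0,0,1],[0,0,0.025,0,0,0,1],[0,0,0.025,0,0,0,1]]'
```

```text
clock: 4.05
eef_pos: [574.7, 85.5, 108.8]
tcp_rot: [3.138, -1.044, 1.577]
contact_force: [0.2, -0.3, 0.9]
opening: -0.001
grasp_force: 0.0
```

```bash
python3 -m inch '[[0.0136,-0.0023,-0.0048,0,0,0,1],[0.0136,-0.0023,-0.0048,0,0,0,1],[0.0136,-0.0023,-0.0048,0,0,0,1],[0.0136,-0.0023,-0.0048,0,0,0,1],[0.0136,-0.0023,-0.0048,0,0,0,1],[0.0136,-0.0023,-0.0048,0,0,0,1],[0.016,-0.0028,0.0026,0,0,0,1],[0.016,-0.0028,0.0026,0,0,0,1]]'
python3 - <<'E'
from rig import r,eyes
import cv2,numpy as np
a=eyes.grab_frame("scene")["img"][100:220,150:300];b=eyes.grab_frame("wrist")["img"]
o=np.zeros((384,800,3),np.uint8);o[:,:512]=b;o[:230,512:800]=cv2.resize(a,(288,230));cv2.imwrite("pics/l1.png",o)
E
```

```text
clock: 4.85
eef_pos: [555.1, 120.6, 220.5]
tcp_rot: [3.137, -1.045, 1.576]
contact_force: [-0.2, -0.7, 0.3]
opening: -0.001
grasp_force: 0.1
```

View pics/l1.png

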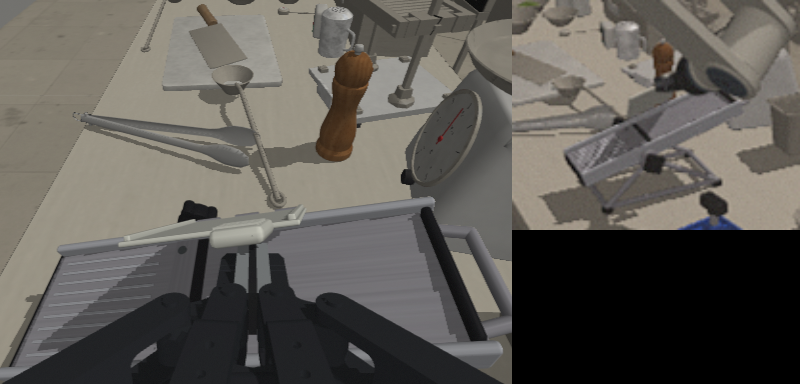

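The cover is rising: its edge shows at (240,233) in the wrist view, ahead of the fingers. I'll carry on along the arc.

```bash
python3 -m inch '[[0.016,-0.0028,0.0026,0,0,0,1],[0.016,-0.0028,0.0026,0,0,0,1],[0.0126,-0.0013,0.0103,0,0,0,1],[0.0126,-0.0013,0.0103,0,0,0,1],[0.0126,-0.0013,0.0103,0,0,0,1],[0.0126,-0.0013,0.0103,0,0,0,1],[0.0062,0,0.0133,0,0,0,1],[0.0062,0,0.0133,0,0,0,1]]'
python3 -m inch '[[0.0062,0,0.0133,0,0,0,1],[0.0062,0,0.0133,0,0,0,1],[0,0,0,0,0,0,1],[0,0,0,0,0,0,1]]'
python3 - <<'E'
from rig import r,eyes
import cv2,numpy as np
print(r.sense()["qpos"].round(2))
a=eyes.grab_frame("scene")["img"][100:220,150:300];b=eyes.grab_frame("wrist")["img"]
o=np.zeros((384,800,3),np.uint8);o[:,:512]=b;o[:230,512:800]=cv2.resize(a,(288,230));cv2.imwrite("pics/l2.png",o)
E
```

```text
clock: 5.75
eef_pos: [544.0, 232.2, 264.4]
tcp_rot: [3.137, -1.044, 1.576]
contact_force: [0.6, 0.3, 0.2]
opening: -0.0
grasp_force: 0.0
clock: 6.15
eef_pos: [543.9, 260.5, 261.6]
tcp_rot: [3.139, -1.045, 1.576]
contact_force: [0.2, 0.0, -0.2]
opening: -0.002
grasp_force: 0.0
[-0.04  0.42  1.92  1.15  1.24 -0.72]
```

View pics/l2.png

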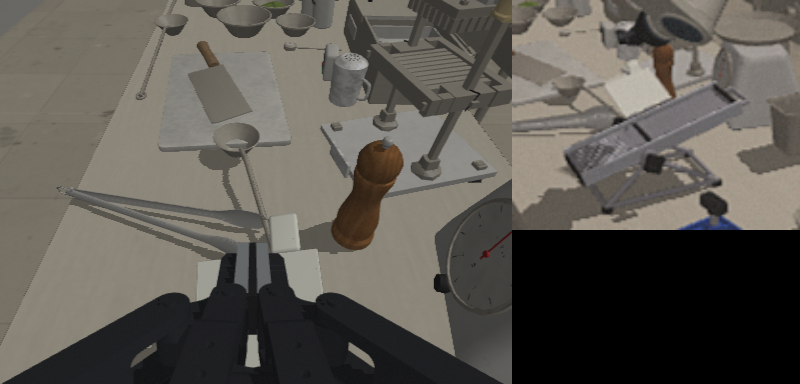

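The cover has swung over to the left: the fingers are clear of it and the runway is open. Next is the holder.

```bash
python3 - <<'E'
from h import *;import pickle
s,F=pickle.load(open("f0.pkl","rb"));t,c=F["top"],F["scene"]
X,e=tri([(t,(305.2,205.7)),(c,(280,239.5))]);print("grip",X.round(1),e, "blue",tri([(t,(241.3,197.6)),(c,(254.5,206.2))]))
g=t["img"][190:222,290:318].max(2)<60
ct=max(cv2.findContours(g.astype(np.uint8),0,1)[0],key=cv2.contourArea);print(cv2.minAreaRect(ct))
p=cv2.fitEllipse(ct);print(p)
a=np.radians(p[2]);d=np.array([-np.sin(a),np.cos(a)])*8
u=plane(t,np.array([305,205.7])+d,75)-plane(t,np.array([305,205.7])-d,75);print("yaw",np.arctan2(u[1],u[0]))
goal([X[0]+10,X[1],300],[0,0,-1],[0,1,0],20)
E
```

```text
grip [ 516.3 -278.9   77.2] 0.326295177914947 blue (array([536.61939461, -73.97298318,  76.48102981]), np.float64(0.20836680858301418))
((14.931506156921387, 15.650686264038086), (15.683513641357422, 8.5440034866333), 69.44395446777344)
((15.335217475891113, 15.981478691101074), (7.940985679626465, 17.16512107849121), 166.22467041015625)
yaw 0.25216412455408244
sg 1 N 20 row [-0.0162, -0.0198, -0.0158] [2.33, -2.33, -4.04]
sg -1 N 20 row [-0.0175, 0.0184, -0.0164] [-2.33, -2.33, 4.05]
```

```bash
python3 -m inch '[[0.013,0,-0.035,0,0,0,1],[0.013,0,-0.035,0,0,0,1],[0.013,0,-0.035,0,0,0,0.5]]'
python3 - <<'E'
from h import *
goal([516,-279,300],[0,0,-1],[-.29,.957,0],20)
E
```

```text
clock: 6.55
eef_pos: [543.9, 187.5, 349.2]
tcp_rot: [3.139, -1.044, 1.574]
contact_force: [1.0, -0.4, -0.5]
opening: 0.153
grasp_force: 0.0
sg 1 N 20 row [-0.0132, -0.022, -0.0098] [2.76, -2.04, -4.78]
sg -1 N 20 row [-0.0195, 0.0133, -0.0108] [-1.9, -2.56, 3.3]
```

```bash
python3 -m inch '[[-0.0195,0.0133,-0.0108,-1.9,-2.56,3.3,-1],[-0.0195,0.0133,-0.0108,-1.9,-2.56,3.3,-1],[-0.0195,0.0133,-0.0108,-1.9,-2.56,3.3,-1],[-0.0195,0.0133,-0.0108,-1.9,-2.56,3.3,-1],[-0.0195,0.0133,-0.0108,-1.9,-2.56,3.3,-1],[-0.0195,0.0133,-0.0108,-1.9,-2.56,3.3,-1],[-0.0195,0.0133,-0.0108,-1.9,-2.56,3.3,-1],[-0.0195,0.0133,-0.0108,-1.9,-2.56,3.3,-1]]'
python3 -m inch '[[-0.0195,0.0133,-0.0108,-1.9,-2.56,3.3,-1],[-0.0195,0.0133,-0.0108,-1.9,-2.56,3.3,-1],[-0.0195,0.0133,-0.0108,-1.9,-2.56,3.3,-1],[-0.0195,0.0133,-0.0108,-1.9,-2.56,3.3,-1],[-0.0195,0.0133,-0.0108,-1.9,-2.56,3.3,-1],[-0.0195,0.0133,-0.0108,-1.9,-2.56,3.3,-1]]'
python3 - <<'E'
from h import *
from rig import r
print(r.sense()["qpos"].round(2));goal([516,-279,300],[0,0,-1],[-.29,.957,0],7)
E
```

```text
clock: 7.35
eef_pos: [606.6, 6.5, 275.2]
tcp_rot: [-2.935, -0.623, 0.943]
contact_force: [-0.6, 0.3, 0.2]
opening: 1.003
grasp_force: 0.0
clock: 7.95
eef_pos: [585.1, -146.0, 263.4]
tcp_rot: [-2.99, -0.295, 0.619]
contact_force: [-0.6, 0.2, -0.2]
opening: 0.994
grasp_force: 0.0
[-0.42  0.3   1.72  0.37  1.14  0.35]
sg 1 N 7 row [-0.02, -0.0201, -0.0095] [3.09, -2.27, -22.59]
sg -1 N 7 row [-0.0167, 0.0115, -0.0092] [-1.61, -2.19, 2.81]
```

```bash
python3 -m inch '[[-0.0167,0.0115,-0.0092,-1.61,-2.19,2.81,-1],[-0.0167,0.0115,-0.0092,-1.61,-2.19,2.81,-1],[-0.0167,0.0115,-0.0092,-1.61,-2.19,2.81,-1],[-0.0167,0.0115,-0.0092,-1.61,-2.19,2.81,-1],[-0.0167,0.0115,-0.0092,-1.61,-2.19,2.81,-1],[-0.0167,0.0115,-0.0092,-1.61,-2.19,2.81,-1],[-0.0167,0.0115,-0.0092,-1.61,-2.19,2.81,-1],[0,0,0,0,0,0,-1]]'
python3 - <<'E'
from h import *
from rig import r,eyes
import pickle
s=r.sense();f=eyes.grab_frame("wrist");t=eyes.grab_frame("top");pickle.dump((s,f,t),open("w3.pkl","wb"));print(s["eef_pos"],s["tcp_rot"],s["qpos"].round(2))
o=np.zeros((384,800,3),np.uint8);o[:,:512]=f["img"];o[:,512:]=cv2.resize(t["img"][120:264,100:208],(288,384));cv2.imwrite("pics/w3.png",o)
print(blobs(f["img"].max(2)<50,100))
E
```

```text
clock: 8.75
eef_pos: [516.4, -279.4, 300.7]
tcp_rot: [3.141, -0.003, 0.296]
contact_force: [0.4, -0.0, -0.3]
opening: 0.998
grasp_force: 0.0
[ 516.44887316 -279.37246744  300.65703472] [ 3.14119228e+00 -2.62478384e-03  2.95961867e-01] [-0.5   0.25  1.66  0.    1.23  0.77]
[([26, 66, 74, 52, 1845], [60.2, 87.0]), ([239, 139, 24, 52, 1205], [250.6, 164.5]), ([463, 215, 21, 67, 119], [472.1, 249.8]), ([48, 223, 31, 26, 294], [60.8, 233.4]), ([117, 230, 15, 29, 139], [124.3, 243.9]), ([0, 257, 512, 127, 26868], [253.6, 344.8])]
```

View pics/w3.png

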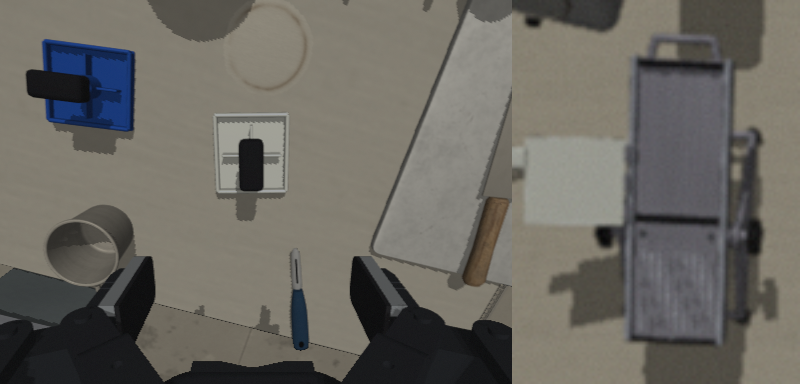

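The cover lies fully open on the left, and the runway is clear (right crop). In the wrist view the holder's bar is at (251,165), upright in the image, with base corners at (214,114), (288,113), (288,193) and (216,194).

```bash
python3 - <<'E'
from h import *
import pickle
s,F=pickle.load(open("f0.pkl","rb"));s3,f,t=pickle.load(open("w3.pkl","rb"));w=wcam(f,s3)
print(tri([(w,(250.6,164.5)),(F["top"],(305.2,205.7)),(F["scene"],(280,239.5))]))
print("bar z80",plane(w,(250.6,164.5),80).round(1))
c=[plane(w,p,16) for p in((214,114),(288,113),(288,193),(216,194))];print(np.round(c,0).tolist(),np.mean(c,0).round(1),[np.linalg.norm(c[i]-c[i-1]).round() for i in range(4)])
u=c[0]-c[3]+c[1]-c[2];print("yaw",np.arctan2(u[1],u[0]))
m=f["img"][130:200,230:275].max(2)<50;ct=max(cv2.findContours(m.astype(np.uint8),0,1)[0],key=cv2.contourArea);print(cv2.minAreaRect(ct))
G=np.mean([plane(w,(250.6,164.5),80)[:2],np.mean(c,0)[:2]],0)
goal([*G,140],[0,0,-1],[-.29,.957,0],6)
E
```

```text
(array([ 517.34326501, -278.18773378,   75.94182275]), np.float64(1.4410317395879675))
bar z80 [ 519.6 -277.5   80. ]
[[552.0, -222.0, 16.0], [579.0, -306.0, 16.0], [485.0, -337.0, 16.0], [457.0, -250.0, 16.0]] [ 518.2 -278.8   16. ] [np.float64(99.0), np.float64(88.0), np.float64(99.0), np.float64(92.0)]
yaw 0.3071541952114701
((20.5, 34.5), (51.0, 23.0), 90.0)
sg 1 N 6 row [-0.0003, 0.0005, 0.0266] [0.06, -0.04, -29.96]
sg -1 N 6 row [0.0002, 0.0002, 0.0266] [-0.02, -0.04, 0.04]
```

```bash
python3 -m inch '[[0.0003,0.0002,0.027,0,0,0.1,-1],[0.0003,0.0002,0.027,0,0,0.1,-1],[0.0003,0.0002,0.027,0,0,0.1,-1],[0.0003,0.0002,0.027,0,0,0.1,-1],[0.0003,0,0.027,0,0,0.1,-1],[0,0,0.027,0,0,0.1,-1],[0,0,0.027,0,0,0,-1],[0,0,0.02,0,0,0,-1]]' && python3 -m inch '[[0,0,0.019,0,0,0,-1],[0,0,0,0,0,0,-0.2],[0,0,0,0,0,0,0.2],[0,0,0,0,0,0,0.5],[0,0,0,0,0,0,1],[0,0,0,0,0,0,1],[0,0,0,0,0,0,1]]' 60
```

```text
clock: 9.65
eef_pos: [518.3, -276.6, 88.2]
tcp_rot: [-3.138, -0.002, 0.289]
contact_force: [-1.0, -0.1, -0.1]
opening: 1.001
grasp_force: 0.0
clock: 10.35
eef_pos: [519.6, -277.8, 72.4]
tcp_rot: [-3.141, -0.004, 0.288]
contact_force: [0.5, 0.8, 2.3]
opening: 0.292
grasp_force: 63.3
```

The grip is held: opening 0.29, about 25 mm. I'll lift and carry it.

```bash
python3 -m inch '[[0,0,-0.02,0,0,0,1],[0,0,-0.035,0,0,0,1],[0,0,-0.04,0,0,0,1],[0,0,-0.04,0,0,0,1],[0,0,-0.04,0,0,0,1],[0,0,-0.04,0,0,0,1],[0,0,-0.04,0,0,0,1],[0,0,-0.035,0,0,0,1]]'
python3 - <<'E'
from h import *
goal([560,171,380],[0,0,-1],[.018,1,0],15)
E
```

```text
clock: 11.15
eef_pos: [518.1, -278.1, 363.6]
tcp_rot: [-3.14, -0.003, 0.288]
contact_force: [1.2, -0.0, -3.0]
opening: 0.298
grasp_force: 62.7
sg 1 N 15 row [0.0427, 0.0057, -0.001] [0.01, -0.01, -10.83]
sg -1 N 15 row [0.0071, -0.0293, -0.0011] [-0.01, -0.01, 1.17]
```

```bash
python3 -m inch '[[0.0071,-0.0293,-0.0011,0,0,1.17,1],[0.0071,-0.0293,-0.0011,0,0,1.17,1],[0.0071,-0.0293,-0.0011,0,0,1.17,1],[0.0071,-0.0293,-0.0011,0,0,1.17,1],[0.0071,-0.0293,-0.0011,0,0,1.17,1],[0.0071,-0.0293,-0.0011,0,0,1.17,1],[0.0071,-0.0293,-0.0011,0,0,1.17,1],[0.0071,-0.0293,-0.0011,0,0,1.17,1]]'
python3 -m inch '[[0.0071,-0.0293,-0.0011,0,0,1.17,1],[0.0071,-0.0293,-0.0011,0,0,1.17,1],[0.0071,-0.0293,-0.0011,0,0,1.17,1],[0.0071,-0.0293,-0.0011,0,0,1.17,1],[0.0071,-0.0293,-0.0011,0,0,1.17,1],[0.0071,-0.0293,-0.0011,0,0,1.17,1],[0.0071,-0.0293,-0.0011,0,0,1.17,1],[0,0,0,0,0,0,1]]'
python3 - <<'E'
from h import *
from rig import r,eyes
import pickle
s=r.sense();f=eyes.grab_frame("wrist");t=eyes.grab_frame("top");pickle.dump((s,f,t),open("w4.pkl","wb"));print(s["eef_pos"],s["tcp_rot"],s["qpos"].round(2))
cv2.imwrite("pics/w4.png",cv2.resize(f["img"],(800,600),interpolation=cv2.INTER_CUBIC))
E
```

```text
clock: 11.95
eef_pos: [523.0, -36.2, 370.7]
tcp_rot: [-3.14, -0.002, 0.124]
contact_force: [1.0, -0.5, -2.2]
opening: 0.298
grasp_force: 62.8
clock: 12.75
eef_pos: [560.3, 173.2, 378.6]
tcp_rot: [-3.138, -0.001, -0.016]
contact_force: [-0.7, -1.0, -2.0]
opening: 0.296
grasp_force: 62.8
[560.30366925 173.20129953 378.59004107] [-3.13823431e+00 -1.35683517e-03 -1.64069347e-02] [0.3  0.2  1.56 0.   1.39 1.88]
```

View pics/w4.png

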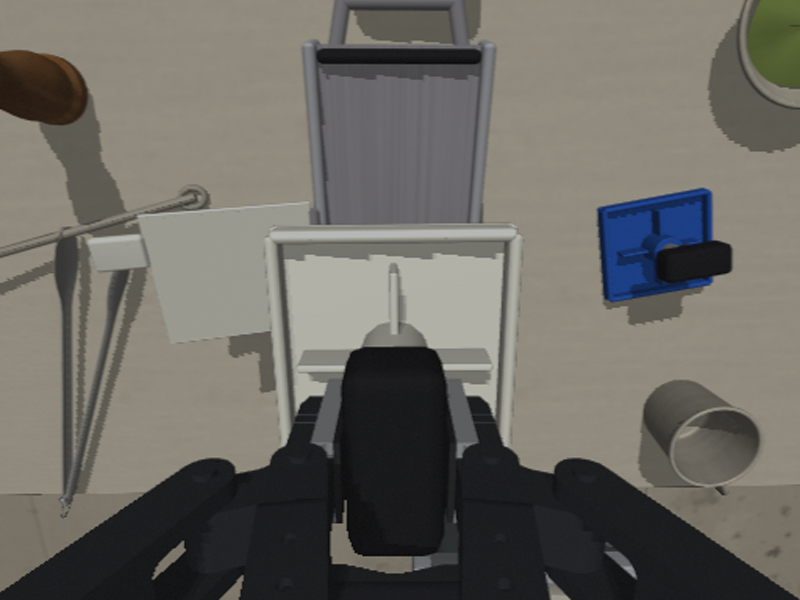

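The hover view shows the stop at rows 49–63, with the rail inner edges at (317,60)/(328,222) and (481,60)/(470,222). The holder's front rim corners are at (270,230) and (520,228), so it sits centred on the tool.

```bash
python3 - <<'E'
from h import *
import pickle
s,f,t=pickle.load(open("w4.pkl","rb"));w=wcam(f,s);k=1.5625
for r in(.215,.232,.25):
    n=np.array([-np.sin(r),0,np.cos(r)]);o=np.array([498.1+110*np.cos(r)-16*np.sin(r),172,88+110*np.sin(r)+16*np.cos(r)]);q=o+n*10
    P=[]
    for p in((303,45),(496,45),(317,62),(481,62),(316,222),(482,222),(328,222),(470,222),(400,48),(400,64)):
        c,d=ray(w,np.array(p)/k);h=n*0+q if p[0]!=400 else o+n*8
        P.append(c+d*(((h-c)@n)/(d@n)))
    ux=np.array([np.cos(r),0,np.sin(r)])
    print(r,o.round(1));print([((a-o)@ux).round(1) for a in P]);print([a[1].round(1) for a in P])
R=Ro.from_euler('xyz',s["tcp_rot"])
for p in((270,230),(520,228)):
    X=plane(w,np.array(p)/k,s["eef_pos"][2]-72.4+16);print("rim",R.inv().apply(X-s["eef_pos"]).round(1))
E
```

```text
0.215 [602.2 172.  127.1]
[np.float64(96.0), np.float64(93.9), np.float64(86.5), np.float64(84.8), np.float64(-15.9), np.float64(-17.9), np.float64(-16.1), np.float64(-17.8), np.float64(93.2), np.float64(84.4)]
[np.float64(225.9), np.float64(110.3), np.float64(218.3), np.float64(118.7), np.float64(228.2), np.float64(111.4), np.float64(219.8), np.float64(119.8), np.float64(167.8), np.float64(167.9)]
0.232 [601.5 172.  128.9]
[np.float64(96.6), np.float64(94.6), np.float64(87.3), np.float64(85.6), np.float64(-14.9), np.float64(-16.9), np.float64(-15.0), np.float64(-16.7), np.float64(93.9), np.float64(85.1)]
[np.float64(225.3), np.float64(110.9), np.float64(217.9), np.float64(119.2), np.float64(228.0), np.float64(111.6), np.float64(219.6), np.float64(120.1), np.float64(167.8), np.float64(167.9)]
0.25 [600.7 172.  130.7]
[np.float64(97.4), np.float64(95.4), np.float64(88.2), np.float64(86.4), np.float64(-13.7), np.float64(-15.7), np.float64(-13.8), np.float64(-15.6), np.float64(94.6), np.float64(86.0)]
[np.float64(224.7), np.float64(111.6), np.float64(217.4), np.float64(119.7), np.float64(227.7), np.float64(111.9), np.float64(219.3), np.float64(120.3), np.float64(167.9), np.float64(168.0)]
rim [ 48.1 -42.7  56.6]
rim [48.8 44.1 56.3]
```

```bash
cat > tgt.py <<'E'
from h import *
r,ya=.232,-.015
R=(Ro.from_euler('z',ya)*Ro.from_euler('y',-r));o=np.array([601.5,170.2,128.9])
def T(h,N,dx=1):
    goal(o+R.apply([dx,0,h]),R.apply([0,0,-1]),R.apply([0,-1,0]),N)
def where():
    from rig import r as rb
    s=rb.sense();Q=Ro.from_euler('xyz',s["tcp_rot"]);print("in runway",R.inv().apply(s["eef_pos"]-o).round(1),"rot err deg",np.degrees((Q.inv()*Ro.from_matrix(R.as_matrix()@np.diag([1,-1,-1]))).as_rotvec()).round(2),"F",R.inv().apply(s["contact_force"]).round(1),"op",round(s["opening"],3),"gf",round(s["grasp_force"],1),"tq",s["wrist_torque"].round(2))
E
python3 -c "
from tgt import *
T(112,8)"
```

```text
sg 1 N 8 row [0.0003, -0.0, 0.0177] [-0.01, 1.66, -0.01]
sg -1 N 8 row [0.002, -0.0001, 0.0176] [2.59, 0.01, 22.34]
```

```bash
python3 -m inch '[[0.0003,0,0.0177,0,1.66,0,1],[0.0003,0,0.0177,0,1.66,0,1],[0.0003,0,0.0177,0,1.66,0,1],[0.0003,0,0.0177,0,1.66,0,1],[0.0003,0,0.0177,0,1.66,0,1],[0.0003,0,0.0177,0,1.66,0,1],[0.0003,0,0.0177,0,1.66,0,1],[0.0003,0,0.0177,0,1.66,0,1]]'
python3 -m inch '[[0,0,0,0,0,0,1],[0,0,0,0,0,0,1]]'
python3 -c "
from tgt import *
where();T(80,3)"
```

```text
clock: 13.65
eef_pos: [576.6, 168.8, 238.1]
tcp_rot: [-3.14, -0.234, -0.02]
contact_force: [-0.3, -0.0, -2.5]
opening: 0.296
grasp_force: 62.7
clock: 13.85
eef_pos: [576.7, 169.4, 239.0]
tcp_rot: [-3.14, -0.232, -0.019]
contact_force: [0.1, -0.5, -2.0]
opening: 0.295
grasp_force: 62.6
in runway [  1.2  -1.2 112.9] rot err deg [-0.04 -0.02 -0.25] F [-0.4 -0.5 -2. ] op 0.295 gf 62.6 tq [-0.02  0.23  0.03]
sg 1 N 3 row [-0.0001, -0.0004, 0.011] [-0.01, -0.01, -0.08]
sg -1 N 3 row [-0.0006, -0.0002, 0.011] [-0.01, 0.02, 59.92]
```

```bash
python3 -m inch '[[0,-0.0004,0.01,0,0,-0.1,1],[0,-0.0004,0.01,0,0,-0.1,1],[0,-0.0004,0.01,0,0,0,1],[0,0,0.004,0,0,0,1],[0,0,0,0,0,0,1]]'; python3 -c "
from tgt import *
where()"
python3 -m inch '[[0,0,0.002,0,0,0,1],[0,0,0.002,0,0,0,1],[0,0,0.002,0,0,0,1],[0,0,0,0,0,0,1],[0,0,0,0,0,0,1]]'; python3 -c "
from tgt import *
where()"
```

```text
clock: 14.35
eef_pos: [584.7, 171.2, 204.6]
tcp_rot: [-3.141, -0.232, -0.015]
contact_force: [0.5, 0.1, -1.9]
opening: 0.294
grasp_force: 62.7
in runway [ 1.   0.8 77.6] rot err deg [-0.04  0.   -0.01] F [ 0.   0.1 -2. ] op 0.294 gf 62.7 tq [-0.05  0.26 -0.02]
clock: 14.85
eef_pos: [586.5, 171.5, 200.4]
tcp_rot: [-3.14, -0.234, -0.015]
contact_force: [-2.6, 1.0, 2.9]
opening: 0.295
grasp_force: 63.4
in runway [ 1.8  1.1 73. ] rot err deg [-0.1  -0.12 -0.02] F [-1.8  0.9  3.4] op 0.295 gf 63.4 tq [ 0.06  0.46 -0.04]
```

```bash
python3 -m inch '[[0,0,0.002,0,0,0,1],[0,0,0.002,0,0,0,1],[0,0,0.002,0,0,0,1],[0,0,0,0,0,0,1],[0,0,0,0,0,0,1]]'; python3 -c "
from tgt import *
where()"
python3 - <<'E'
from h import *
from rig import r,eyes
import pickle
s=r.sense();f=eyes.grab_frame("wrist");c=eyes.grab_frame("scene");pickle.dump((s,f,c),open("w5.pkl","wb"))
o=np.zeros((500,800,3),np.uint8);o[:384,:512]=f["img"];o[:216,512:800]=cv2.resize(c["img"][120:210,165:285],(288,216),interpolation=cv2.INTER_CUBIC);cv2.imwrite("pics/w5.png",o)
E
```

```text
clock: 15.35
eef_pos: [587.9, 171.5, 194.2]
tcp_rot: [-3.14, -0.234, -0.015]
contact_force: [-5.8, 2.6, 6.1]
opening: 0.294
grasp_force: 63.9
in runway [ 1.7  1.1 66.7] rot err deg [-0.09 -0.11 -0.02] F [-4.3  2.5  7.3] op 0.294 gf 63.9 tq [0.19 0.47 0.04]
```

View pics/w5.png

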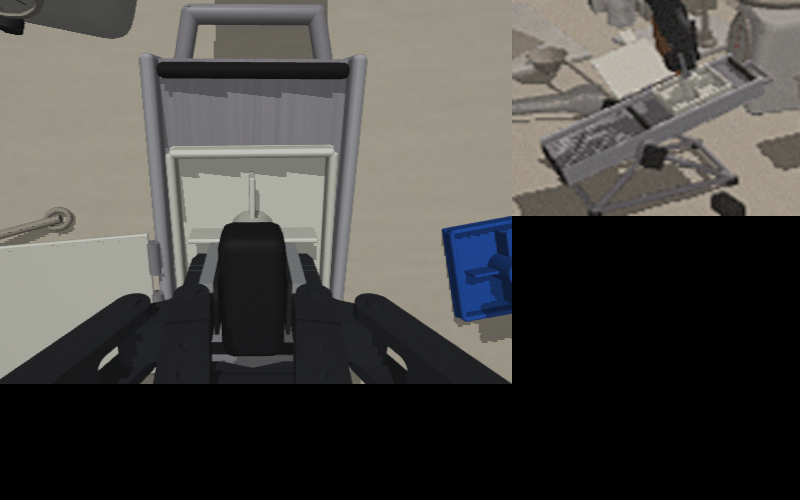

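The holder sits between the rails: rim from x=167 to 336, rail inner edges at about 161 and 344, and clear of the stop at row 70. The moment shows the pressure is near the centre of the base, so it is flush. I'll ease the sideways load and measure the compression from the image.

```bash
python3 -m inch '[[-0.001,-0.0005,0,0,0,0,1],[0,0,0,0,0,0,1],[0,0,0,0,0,0,1]]'; cat > comp.py <<'E'
from tgt import *
from rig import r as rb,eyes
import pickle
def rows(img):
    out=[]
    g=cv2.cvtColor(img,cv2.COLOR_BGR2GRAY).astype(float);v=((img.min(2)>150)&(img.max(2)-img.min(2).astype(int)<45))
    a=v[135:165,180:320].sum(1);
    w=[]
    for y in range(150,200,4):
        xs=np.where(v[y,150:350])[0]+150
        if len(xs): w.append((y,xs[0],xs[-1]))
    return a.tolist(),w
if __name__=="__main__":
    where();s=rb.sense();f=eyes.grab_frame("wrist");pickle.dump((s,f),open("w6.pkl","wb"))
    for n in("w4.pkl","w5.pkl","w6.pkl"):
        a,w=rows(pickle.load(open(n,"rb"))[1]["img"]);print(n,a);print(w)
E
python3 comp.py
```

```text
clock: 15.75
eef_pos: [587.5, 171.7, 194.4]
tcp_rot: [-3.14, -0.235, -0.015]
contact_force: [-3.0, 0.1, 5.2]
opening: 0.298
grasp_force: 63.9
in runway [ 1.4  1.3 66.9] rot err deg [-0.07 -0.19 -0.01] F [-1.7  0.1  5.7] op 0.298 gf 63.9 tq [-0.35  0.05 -0.11]
w4.pkl [0, 0, 0, 0, 0, 0, 0, 0, 0, 0, 0, 4, 88, 140, 140, 140, 140, 76, 0, 0, 0, 0, 0, 0, 0, 0, 0, 6, 32, 65]
[(150, np.int64(173), np.int64(332)), (154, np.int64(169), np.int64(332)), (158, np.int64(170), np.int64(331)), (162, np.int64(170), np.int64(331)), (166, np.int64(170), np.int64(331)), (170, np.int64(171), np.int64(331)), (174, np.int64(171), np.int64(331)), (178, np.int64(171), np.int64(330)), (182, np.int64(172), np.int64(330)), (186, np.int64(172), np.int64(330)), (190, np.int64(172), np.int64(330)), (194, np.int64(173), np.int64(329)), (198, np.int64(173), np.int64(329))]
w5.pkl [0, 0, 0, 0, 0, 0, 0, 0, 0, 0, 68, 60, 0, 55, 140, 140, 140, 140, 140, 85, 0, 0, 0, 0, 0, 0, 0, 0, 0, 0]
[(150, np.int64(170), np.int64(333)), (154, np.int64(167), np.int64(336)), (158, np.int64(167), np.int64(335)), (162, np.int64(167), np.
[... 240 characters left out ...]
 np.int64(170), np.int64(333)), (194, np.int64(170), np.int64(333)), (198, np.int64(170), np.int64(332))]
w6.pkl [0, 0, 0, 0, 0, 0, 0, 0, 0, 12, 91, 30, 0, 98, 140, 140, 140, 140, 140, 42, 0, 0, 0, 0, 0, 0, 0, 0, 0, 0]
[(150, np.int64(170), np.int64(333)), (154, np.int64(167), np.int64(336)), (158, np.int64(167), np.int64(335)), (162, np.int64(168), np.int64(335)), (166, np.int64(167), np.int64(335)), (170, np.int64(168), np.int64(334)), (174, np.int64(169), np.int64(334)), (178, np.int64(168), np.int64(334)), (182, np.int64(169), np.int64(333)), (186, np.int64(170), np.int64(333)), (190, np.int64(170), np.int64(333)), (194, np.int64(170), np.int64(333)), (198, np.int64(171), np.int64(332))]
```

Image and kinematics agree on about 6.5 mm of compression. 6 mm more brings it to half.

```bash
python3 -m inch '[[-0.0005,0,0.002,0,0,0,1],[-0.0003,0,0.002,0,0,0,1],[-0.0003,0,0.002,0,0,0,1],[0,0,0,0,0,0,1],[0,0,0,0,0,0,1],[0,0,0,0,0,0,1]]'; python3 comp.py | sed -n '1p;6,7p'
```

```text
clock: 16.4
eef_pos: [588.7, 171.7, 189.0]
tcp_rot: [-3.14, -0.237, -0.015]
contact_force: [-1.8, -0.9, 8.7]
opening: 0.295
grasp_force: 64.2
in runway [ 1.3  1.3 61.4] rot err deg [-0.08 -0.29 -0.  ] F [ 0.3 -0.9  8.9] op 0.295 gf 64.2 tq [-0.64 -0.22 -0.22]
w6.pkl [0, 0, 0, 0, 0, 0, 0, 0, 0, 0, 0, 61, 73, 0, 35, 133, 140, 140, 140, 140, 135, 32, 0, 0, 0, 0, 0, 0, 0, 0]
[(150, np.int64(172), np.int64(335)), (154, np.int64(167), np.int64(339)), (158, np.int64(164), np.int64(338)), (162, np.int64(164), np.int64(338)), (166, np.int64(165), np.int64(337)), (170, np.int64(166), np.int64(337)), (174, np.int64(166), np.int64(337)), (178, np.int64(166), np.int64(336)), (182, np.int64(167), np.int64(336)), (186, np.int64(167), np.int64(336)), (190, np.int64(167), np.int64(336)), (194, np.int64(167), np.int64(335)), (198, np.int64(168), np.int64(335))]
```

Force is 8.9 N, about half travel. The moment suggests the pressure is toward the uphill edge, so I'll trim the tilt in small steps and watch the moment.

```bash
for i in 1 2 3; do python3 -m inch '[[-0.0005,0,0,0,0.5,0,1],[0,0,0,0,0,0,1],[0,0,0,0,0,0,1]]' >/dev/null; python3 -c "
from tgt import *
where()"; done
```

```text
in runway [ 1.1  1.4 61.6] rot err deg [-0.09 -0.83  0.01] F [ 2.3 -0.8  8.9] op 0.294 gf 64.3 tq [-0.7  -0.06 -0.13]
in runway [ 0.8  1.3 61.6] rot err deg [-0.09 -1.34  0.01] F [ 3.2 -2.1  8.6] op 0.294 gf 64.4 tq [-0.65  0.03 -0.07]
in runway [ 0.3  1.4 61.6] rot err deg [-0.09 -1.84  0.01] F [ 2.8 -1.7  8.7] op 0.291 gf 64.5 tq [-0.67  0.08 -0.05]
```

The pressure crossed to the downhill edge, so flush lies at about +0.6° from the first estimate. Backing off to that.

```bash
python3 -m inch '[[0.0005,0.0002,0,0,-0.6,0,1],[0.0005,0,0,0,-0.6,0,1],[0,0,0,0,0,0,1],[0,0,0,0,0,0,1],[0,0,0,0,0,0,1]]' >/dev/null; python3 comp.py | sed -n '1p;6,7p'
```

```text
in runway [ 1.1  1.3 61.6] rot err deg [-0.11 -0.63  0.01] F [ 2.1 -0.9  8.2] op 0.295 gf 64.3 tq [-0.52 -0.08 -0.03]
w6.pkl [0, 0, 0, 0, 0, 0, 0, 0, 0, 0, 0, 24, 84, 37, 2, 101, 140, 140, 140, 140, 140, 63, 0, 0, 0, 0, 0, 0, 0, 0]
[(150, np.int64(168), np.int64(334)), (154, np.int64(167), np.int64(338)), (158, np.int64(164), np.int64(337)), (162, np.int64(164), np.int64(337)), (166, np.int64(165), np.int64(337)), (170, np.int64(166), np.int64(337)), (174, np.int64(166), np.int64(336)), (178, np.int64(166), np.int64(336)), (182, np.int64(167), np.int64(336)), (186, np.int64(167), np.int64(336)), (190, np.int64(167), np.int64(335)), (194, np.int64(167), np.int64(335)), (198, np.int64(168), np.int64(335))]
```

```bash
python3 - <<'E'
from h import *
from rig import eyes
import pickle
f=eyes.grab_frame("wrist");c=eyes.grab_frame("scene");t=eyes.grab_frame("top")
o=np.zeros((580,800,3),np.uint8);o[:384,:512]=f["img"];o[:384,512:]=cv2.resize(t["img"][120:264,100:208],(288,384));o[384:,:400]=cv2.resize(c["img"][120:215,160:360],(400,196))
o[384:,400:]=cv2.resize(t["img"][120:290,160:450],(400,196));cv2.imwrite("pics/fin.png",o)
E
```

```text
(no output)
```

View pics/fin.png

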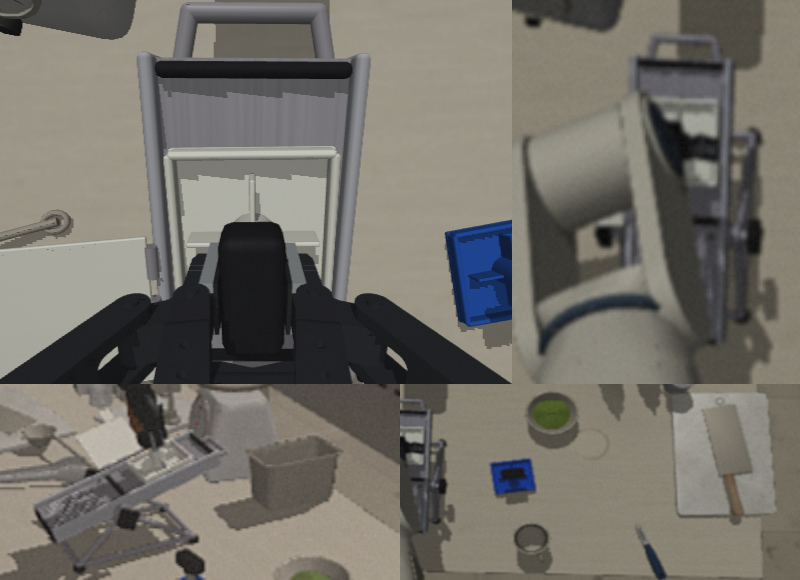

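The cover is open and the holder sits in the runway, centred between the rails and clear of the stop. The grip is about 12 mm down (force and rim scale agree), and the bowl, cup and peeler have not moved. Handing in.

```bash
python3 -c "
from rig import r
print(r.sense()['clock'],r.sign_off())"
```

```text
the job is handed in; nothing more can be done
18.05 None
```

Job handed in at 18 s: the blade cover is fully open, and the holder lies flush on the upper run by my force and camera checks, still held by the grip pushed about half way down (roughly 12 of 25 mm); no verdict was shown.

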